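Clamp the gel tray in the casting press

TASK

Gently slide the gel casting tray along its bed until it is fully home against the end stop. Then turn the clamp knob clockwise until its foot just touches the tray's comb bar, and from that touch add a quarter turn, no more. Leave the tray clamped, let go, and leave the other things on the bench alone.

Things in the scene. Friction and masses are not known exactly. Their poses are not given: they have to be found in the camera images.
- bed: Grey plastic bed of the casting press, fixed to the bench: base plate x -170 to 70 mm, y -60 to 74 mm, 12 mm thick. Origin on the bench under the clamp's screw axis, z up. The tray slides on the plate along the bed's +x between two guides (inner faces at y = -42 and 42 mm, x -132 to 58 mm, tops 21 mm above the bench).
- stop (a point): Middle of the near face of the bed's end stop, a lip across the bed at bed x = 50 mm, top 24 mm above the bench; axes as the bed's. The tray's leading end rests against it when the tray is fully home: the tray's origin is then at x = -10 mm, y = 0, z = 12 mm of the bed.
- clamp: Aluminium C-shaped clamp frame fixed to the bench, same origin and axes as the bed: column at x -18 to 18, y 52 to 72 mm; arm 36 mm wide over the bed, y -20 to 72 mm, underside 64 mm and top 82 mm above the bench. A vertical screw with a 20 mm round rubber foot hangs from the arm at its x = y = 0; the foot clears the tray at the start.
- screw_axis (a point): Where the clamp's screw leaves the underside of the arm, 64 mm above the bench; axes as the clamp's. Turning the knob clockwise lowers the foot 24 mm a turn. How far the foot hangs is set anew each time and not measured: it lands on the home tray's comb bar after 0.7 to 3.6 rad of turn from the start. The foot is sprung: it bears with 20 N as soon as it has landed, then 10.5 N more per rad.
- knob_grip (a point): Black clamp knob on the screw axis above the arm: 42 mm disc with an upright bar grip 42 mm long (this point's x), 14 mm thick (its y), from 95 to 127 mm above the bench. This point is on the axis, 115 mm above the bench; its axes turn with the knob. It turns about the vertical only, keeps its height and stays where it is left. Clockwise seen from above tightens.
- knob_top (a point): Top of the knob's bar grip, on the axis, 127 mm above the bench. The knob is stiff: its friction is 0.25 N m either way. When the foot lands its back-torque (anticlockwise) steps from 0 to 0.075 N m within 0.1 to 0.2 rad, then grows by 0.04 N m per rad. So the torque is 0.25, then 0.33 to 0.39 N m while turning on; when eased back a hair it is 0.25, then 0.17 down to 0.11 N m the other way.
- tray: Loose clear plastic gel casting tray 120 x 80 x 23 mm, 0.3 to 0.6 kg, on the bed, its x along the bed's x, drawn back 50 to 90 mm from home. Origin at the centre of its underside; leading end at x = 60 mm. A white comb bar 24 mm wide lies across it at x = 10 mm, top 29 mm above its underside. It cracks if pushed with over 40 N, or if clamped an eighth of a turn beyond the quarter turn.
- tray_tail (a point): Middle of the tray's flat tail end face, at tray x = -60 mm and 12 mm above its underside; axes as the tray's. Push here along +x. Above the tail stands a white upright tab 24 mm long (tray x = -60 to -36 mm), 12 mm thick (y), its top 50 mm above the tray's underside.
- rack: Green tube rack 90 x 160 x 56 mm with white capped tubes; bystander. Origin under its centre.
- bottle_a: Blue-capped reagent bottle, 68 mm diameter, 150 mm high; bystander. Origin under its centre.
- bottle_b: Smaller amber reagent bottle, 56 mm diameter, 120 mm high; bystander. Origin under its centre.
- tape: Cardboard roll, 90 mm outside diameter, 25 mm high; bystander. Origin under its centre.
- spare_comb: Spare white gel comb lying flat, 90 x 30 mm, 12 mm thick; bystander. Origin under its edge.
- tip_box: Closed orange pipette tip box 120 x 85 x 50 mm; bystander. Origin under its centre.
- weight: Brass weight, 40 mm diameter, 50 mm high; bystander. Origin under its centre.
Things that resemble listed ones, but are neither listed nor needed, are in the scene too. Leave any pink or purple look-alike of the tray alone.

How it is judged:
On the way, in this order (a step that is already met when the one before it is completed fails the run):
1. the tray is fully home against the end stop while the clamp's foot is still clear of it (x of tray in the frame of bed between -0.0125 and -0.008 m and z of tray in the frame of bed between 0.01 and 0.014 m and contact force between clamp and tray below 0.5 N), for 0.2 s.
2. the clamp's foot presses on the home tray (x of tray in the frame of bed between -0.0125 and -0.008 m and z of tray in the frame of bed between 0.01 and 0.014 m and contact force between clamp and tray above 8 N), for 0.1 s.
At the end, for the whole second after the job is handed in: The tray lies flat and fully home on the bed (within 2.5 mm of the end stop) and at rest, clamped by the foot with the force of a quarter turn past first touch, give or take 20 degrees (36 N, between 31.8 and 39.5 N) (x of tray in the frame of bed between -0.0125 and -0.008 m and z of tray in the frame of bed between 0.01 and 0.014 m and contact force between clamp and tray between 31.8 and 39.5 N and linear speed of tray below 0.01 m/s).
It fails at once if the clamp is overtightened: more than 44.5 N, an eighth of a turn too far on the tray (contact force between clamp and tray above 44.5 N).
It fails at once if the robot pushes the tray with more than 40 N (contact force between any of the arm, the fingers and tray above 40 N).
It fails at once if another thing on the bench is moved by more than 20 mm (distance of any of rack, bottle_a, bottle_b, tape, spare_comb, tip_box, weight from where it was at the start of the episode above 0.02 m).
It also fails if it takes over 72 s, if anything falls off the work surface, if the arm or the gripper's body presses on something with over 40 N, if the wrist force passes 120 N, or if a joint passes its speed limit or range.

ROBOT

A 7-joint arm with a two-finger parallel gripper is mounted at the origin on the work surface. World frame = base frame: x ahead of the robot, y to its left, z up, the work surface at z = 0. Lengths are in m, angles in rad, forces in N, time in s.
With the tool pointing down it reaches from about 0.35 to 0.9 m from the base axis. Payload 19.9 kg.
Tool frame: the origin (TCP) lies midway between the tips of the shut fingers; the grasp point (between the pads) lies 19 mm behind it (grip_point_offset is the distance from the TCP to the grasp point, in m); z points along the fingers, y is the line along which they close (so a half turn about z gives the same grasp; the last joint's range is limited). The gripper opens to 85 mm and grips with 20 to 120 N. Pads are 22 mm wide; open, the fingers measure 114 mm over their backs; the gripper's body (76 mm by 85 mm) begins 54 mm behind the grasp point. The pads swing forward as they close: fully open they stand 13 mm farther back than shut.
Start: joints at [1.196, 0.417, -0.01, 1.614, 0.005, 1.111, -0.053], TCP at [0.205, -0.59, 0.231] pointing down, gripper open.
Joint ranges: [-2.81, 2.81], [-0.39, 2.02], [-1.27, 1.25], [0.06, 2.57], [-1.19, 4.33], [0.19, 2], [-2.82, 2.82]. Speed limits (rad/s): [1.89, 1.89, 2.39, 2.39, 3.01, 3.01, 3.01].

INTERFACE

Orientations are given as [roll, pitch, yaw] about the fixed x, y, z axes, in that order (R = Rz(yaw) Ry(pitch) Rx(roll)).
In Python, from rig import goto, move_linear, goto_joints, let_go, grasp, sleep, inverse_kinematics, get_obs, read_camera, Unreachable, sign_off, boxes_of, place_of, grip_point_offset gives the robot as it stands. Calls block until the motion is done:
- goto(position, orientation): joint-space move of the TCP to a pose.
- move_linear(position, orientation=None, max_speed=0.15, f_stop=None): straight line of the TCP; orientation=None keeps the orientation; max_speed is the mean speed in m/s. With f_stop (N) it stops when the force on the tool has changed by that much, and returns True; else False.
- goto_joints(angles): joint-space move.
- let_go() and grasp(grip_force=None): open the fingers fully, or close them until they stop; grip_force is the grip in N (None keeps the last).
- sleep(seconds).
- inverse_kinematics(position, orientation): joint angles nearest the present ones, or None.
- get_obs(): the state.
- read_camera(name): name is "scene" or "side" or "wrist"; returns a dict with "image" (384x512x3 uint8, red, green, blue), "depth" (384x512 float32, m along the optical axis (not along the pixel's ray), 0 where there is no reading), "intrinsics" (3x3 intrinsics, pixels), "dist_coeffs" ([k1, k2, p1, p2, k3] as OpenCV has them; the pictures are not rectified), "world_from_camera" (4x4, takes a point from camera to world coordinates); the wrist camera has in their place "hand_eye" (4x4, takes a point from camera to tool coordinates, whose origin is the TCP and whose axes are the flange's). Camera axes: x right, y down, z forward; pixel columns grow to the right and rows downward; lengths in m; the calibration is good to about 2 mm. A picture is of the moment at which its call begins: read the wrist's pose just before it.
A pose or a line that the arm cannot do raises Unreachable and nothing moves.
- sign_off(): hands the job in; it is judged then, once.
Trained networks look in a picture, given as the dict that the camera call returned (one of the last four; its "shot" number tells which), for a name from the list of things; names that differ only in an ending like _2 or _b are one class to them, and where a whole thing is asked for, a point or a joint stands for the part that bears it (a point fixed in the world has none). Each returns a list of dicts, best first, with "conf" (0 to 1); they miss things now and then, are a little off and sometimes report something else, mostly with a low value. They report only what shows in the picture. A call takes as long as a camera call. They do not tell look-alikes from the thing itself.
- boxes_of(picture, label): "extent" ([left, top, right, bottom] in pixels, round what is visible of it).
- place_of(picture, label): "location" ([column, row] in pixels: a listed point, or the origin of a listed thing).
The state is a dict: "clock": time; "q": joint angles; "qd": joint speeds; "tau": joint torques, N m; "ee_pos": TCP position; "orientation": TCP orientation; "wrist_force": force on the tool from outside, world axes, zero at the start; "ft_torque": the same for the moment, N m; "width": opening from 0.0 (shut) to 1.0 (fully open); "grasp_force": force on a finger pad.
Only numpy, scipy, OpenCV 4.12 (cv2) and the standard library are available. Lean on these libraries where they do the work, as an engineer would, in place of code of your own. Each camera call takes 0.05 s, during which the arm holds its last target. There are 200 camera calls.

## Working session

There is one attempt and no reset: what is moved stays moved. The work goes in short steps, each a Python script; the robot and the scene stay as the last script left them, time stands still between calls to the robot, and variables do not carry over. Pictures are saved under pics/ and viewed, at most 10 in all, crops included, and the job is handed in when it is done.

```bash
mkdir -p pics; ls; cat > h.py <<'E'
from rig import *
import numpy as np, cv2
def save(p,n): cv2.imwrite('pics/'+n+'.png',cv2.cvtColor(p['image'],cv2.COLOR_RGB2BGR))
def ray(p,px,T=None):
    T=np.array(p['world_from_camera']) if T is None else T
    u=cv2.undistortPoints(np.array([[px]],float),np.array(p['intrinsics']),np.array(p['dist_coeffs']))[0,0]
    d=T[:3,:3]@np.array([u[0],u[1],1.]); return T[:3,3],d
def atz(p,px,z,T=None):
    o,d=ray(p,px,T); return o+d*(z-o[2])/d[2]
def proj(p,P,T=None):
    T=np.linalg.inv(np.array(p['world_from_camera']) if T is None else T)
    return cv2.projectPoints(np.array(P,float).reshape(-1,3),cv2.Rodrigues(T[:3,:3])[0],T[:3,3],np.array(p['intrinsics']),np.array(p['dist_coeffs']))[0].reshape(-1,2)
def tri(rs):
    A=0;b=0
    for o,d in rs:
        d=d/np.linalg.norm(d);M=np.eye(3)-np.outer(d,d);A=A+M;b=b+M@o
    return np.linalg.solve(A,b)
E
python3 - <<'E'
from h import *
print(grip_point_offset, get_obs())
P={}
for c in('scene','side'):
    p=read_camera(c);save(p,c);P[c]=p
    print(c,np.round(p['world_from_camera'],3).tolist())
    for l in('bed','stop','clamp','screw_axis','knob_grip','knob_top','tray','tray_tail'):
        print(l,[(np.round(r['location']).tolist(),round(r['conf'],2)) for r in place_of(p,l)[:3]])
E
```

```text
pics
0.0187 {'clock': 0.0, 'q': array([ 1.19550607,  0.41802116, -0.01030028,  1.61418472,  0.00468328,
        1.11066411, -0.05299836]), 'qd': array([ 3.52156056e-04,  3.63817238e-04,  3.84690109e-04, -8.81006405e-05,
        1.51249102e-03,  3.72940770e-05, -3.74441064e-04]), 'tau': array([ 4.35738721e-04, -8.64419103e+01,  6.79349732e-01, -4.34906459e+01,
        1.92680833e-02,  7.26080572e-03,  6.34874041e-06]), 'ee_pos': array([ 0.204646  , -0.59018009,  0.23062638]), 'orientation': array([-3.14034175e+00,  7.85894849e-05,  3.33790316e-01]), 'wrist_force': array([-0.70322336,  0.43601079,  0.03655775]), 'ft_torque': array([ 0.01595842, -0.01165771,  0.03477121]), 'grasp_force': 0.0, 'width': 1.0000790290808772}
scene [[0.397, 0.615, -0.681, 1.402], [0.918, -0.265, 0.295, -0.391], [0.001, -0.743, -0.67, 1.045], [0.0, 0.0, 0.0, 1.0]]
bed [([279.0, 244.0], 0.57), ([326.0, 293.0], 0.47)]
stop [([296.0, 238.0], 0.82), ([277.0, 212.0], 0.49)]
clamp [([282.0, 247.0], 0.92)]
screw_axis [([277.0, 230.0], 0.77)]
knob_grip [([281.0, 217.0], 0.53)]
knob_top [([279.0, 217.0], 0.74), ([280.0, 246.0], 0.17)]
tray [([258.0, 249.0], 0.86), ([255.0, 207.0], 0.84), ([254.0, 310.0], 0.67)]
tray_tail [([237.0, 253.0], 0.92), ([259.0, 190.0], 0.8), ([142.0, 181.0], 0.67)]
side [[-0.999, -0.034, 0.027, 0.419], [-0.043, 0.648, -0.76, 0.925], [0.008, -0.761, -0.649, 0.882], [0.0, 0.0, 0.0, 1.0]]
bed [([228.0, 221.0], 0.56)]
stop [([227.0, 226.0], 0.68)]
clamp [([228.0, 221.0], 0.84), ([224.0, 206.0], 0.53)]
screw_axis [([227.0, 203.0], 0.8)]
knob_grip [([229.0, 195.0], 0.69)]
knob_top [([228.0, 191.0], 0.43)]
tray [([301.0, 191.0], 0.96), ([186.0, 191.0], 0.83), ([282.0, 226.0], 0.8)]
tray_tail [([346.0, 170.0], 0.93), ([313.0, 188.0], 0.89), ([297.0, 229.0], 0.84)]
```

View pics/scene.png

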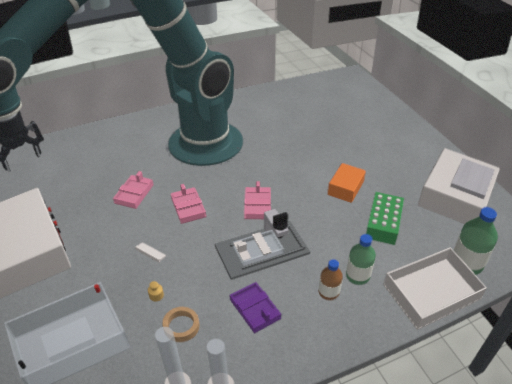

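View pics/side.png

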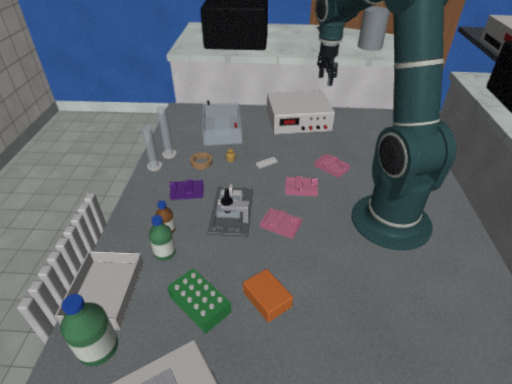

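The scene view shows the grey bed around (262,248), with the clamp knob at (281,218) and the clear tray's tail near (237,253). The side view shows the bed around (231,211) and the knob at (228,196). Pink and purple look-alikes stand around it. Next I triangulate and take a close look with the wrist camera.

```bash
cat >> h.py <<'E'
from scipy.spatial.transform import Rotation as R
def wrist():
    o=get_obs(); p=read_camera('wrist')
    T=np.eye(4);T[:3,:3]=R.from_euler('xyz',o['orientation']).as_matrix();T[:3,3]=o['ee_pos']
    return p,T@np.array(p['hand_eye'])
E
python3 - <<'E'
from h import *
s=read_camera('scene');d=read_camera('side')
for n,a,b in(('knobtop',(279,217),(228,191)),('screw',(277,230),(227,203)),('stop',(296,238),(227,226)),('clamp',(282,247),(228,221))):
    print(n,tri([ray(s,a),ray(d,b)]).round(3))
print('tail',atz(s,(237,253),.024).round(3),'stop',atz(s,(296,238),.024).round(3),atz(d,(227,226),.024).round(3))
print('bed corners z=.012 scene',[atz(s,c,.012).round(3) for c in((215,250),(236,274),(309,246),(287,226))])
k=tri([ray(s,(279,217)),ray(d,(228,191))])
w=np.array(read_camera('wrist')['hand_eye']);print(w.round(3))
E
```

```text
knobtop [0.561 0.024 0.124]
screw [0.564 0.022 0.074]
stop [0.564 0.08  0.02 ]
clamp [0.565 0.037 0.002]
tail [ 0.558 -0.095  0.024] stop [0.572 0.08  0.024] [0.56  0.079 0.024]
bed corners z=.012 scene [array([ 0.513, -0.144,  0.012]), array([ 0.616, -0.121,  0.012]), array([0.604, 0.105, 0.012]), array([0.508, 0.082, 0.012])]
[[-0.    -0.947 -0.321  0.082]
 [ 1.     0.    -0.001  0.001]
 [ 0.001 -0.321  0.947 -0.143]
 [ 0.     0.     0.     1.   ]]
```

```bash
python3 - <<'E'
from h import *
import pickle
D=[]
for i,pos in enumerate(([.562,-.02,.28],[.60,.08,.28])):
    goto(pos,[np.pi,0,np.pi/2]); p,T=wrist(); save(p,f'w{i}'); D.append((p,T))
    for l in('bed','stop','clamp','screw_axis','knob_grip','knob_top','tray','tray_tail'):
        print(l,[(np.round(r['location'],1).tolist(),round(r['conf'],2)) for r in place_of(p,l)[:3]])
pickle.dump(D,open('w.pkl','wb'));print(get_obs()['clock'],get_obs()['q'].round(2),get_obs()['ft_torque'])
E
python3 -c "
import cv2
cv2.imwrite('pics/w01.png',cv2.resize(cv2.hconcat([cv2.imread('pics/w0.png'),cv2.imread('pics/w1.png')]),(800,300)))"
```

```text
bed [([255.6, 110.6], 0.68)]
stop [([255.0, 67.4], 0.83)]
clamp [([252.4, 109.9], 0.68)]
screw_axis [([259.8, 113.8], 0.76), ([251.8, 111.1], 0.17)]
knob_grip [([252.7, 115.8], 0.78)]
knob_top [([260.3, 113.7], 0.25)]
tray [([116.0, 100.3], 0.97), ([86.7, 236.8], 0.97), ([254.5, 158.4], 0.89)]
tray_tail [([415.8, 207.5], 0.93), ([45.9, 237.9], 0.92), ([68.3, 80.8], 0.74)]
bed [([227.2, 187.6], 0.74)]
stop [([224.7, 150.1], 0.59), ([216.2, 220.6], 0.29)]
clamp [([228.3, 184.4], 0.95)]
screw_axis [([225.8, 199.9], 0.72)]
knob_grip [([218.3, 214.0], 0.59)]
knob_top [([216.5, 222.7], 0.93), ([224.8, 197.2], 0.57)]
tray [([74.4, 293.8], 0.94), ([98.8, 176.2], 0.88), ([338.9, 273.8], 0.74)]
tray_tail [([226.6, 268.1], 0.69), ([37.9, 294.1], 0.69), ([54.4, 158.0], 0.68)]
4.8583 [ 0.34  0.42 -0.69  1.59  0.28  1.23 -0.41] [-0.08621626  0.03313787  0.05764104]
```

View pics/w01.png

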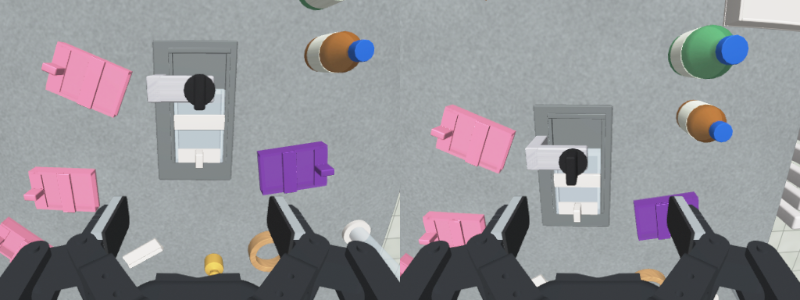

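Both wrist views show the bed in nearly the same orientation as the camera, with its edges at (155–238, 42–180) in the left half. The knob is at (199,90), with its bar roughly along the bed, and the tray's tab is at (199,160). I'll zoom in for the corners and the bar angle.

```bash
python3 -c "
import cv2
a=cv2.resize(cv2.imread('pics/w0.png')[40:240,180:320],None,fx=3,fy=3,interpolation=2)
b=cv2.resize(cv2.imread('pics/w1.png')[170:250,180:260],None,fx=4.5,fy=4.5,interpolation=2)
b=cv2.copyMakeBorder(b,0,240,0,0,0)
cv2.imwrite('pics/z.png',cv2.hconcat([a,b]))"
```

```text
(no output)
```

View pics/z.png

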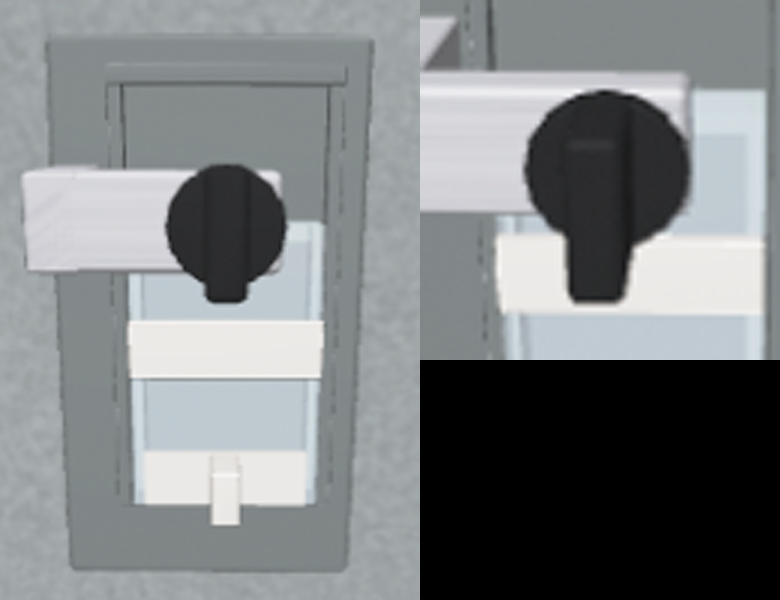

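The zoom shows sharp bed corners and the knob's bar very nearly along the bed. Next I fit the bed pose, bar angle and tray offset.

```bash
python3 - <<'E'
from h import *
import pickle
from scipy.optimize import least_squares
(p0,T0),(p1,T1)=pickle.load(open('w.pkl','rb'))
za=lambda c:(c[0]/3+180-.33,c[1]/3+40-.33)
zb=lambda c:((c[0]-420)/4.5+180-.4,c[1]/4.5+170-.4)
C=np.array([za(c) for c in((47,40),(373,40),(346,569),(72,569))])
L=np.array([[70,74,12],[70,-60,12],[-170,-60,12],[-170,74,12]])/1e3
def W(v,L): 
    c,s=np.cos(v[2]),np.sin(v[2]);return np.c_[v[0]+c*L[:,0]-s*L[:,1],v[1]+s*L[:,0]+c*L[:,1],L[:,2]]
r=least_squares(lambda v:(proj(p0,W(v,L),T0)-C).ravel(),[.562,.025,1.57]);v=r.x
print('bed',v,'res',r.fun.round(1))
for a,b in(((570,147),(568,298)),):
    A,B=[atz(p1,zb(c),.127,T1) for c in(a,b)];print('bar edge',A.round(4),B.round(4),np.arctan2(*(A-B)[1::-1]), np.linalg.norm(A-B))
kt=tri([ray(p0,(227/3+180,232/3+40),T0),ray(p1,zb((591,222)),T1)]);print('knobtop',kt,'top at z.127',atz(p1,zb((591,222)),.127,T1))
print('axis proj w1 zoom',[(q-[180,170])*4.5+[420,0] for q in proj(p1,[[v[0],v[1],.127]],T1)])
Ri=lambda P:(np.array([[np.cos(v[2]),np.sin(v[2])],[-np.sin(v[2]),np.cos(v[2])]])@(P[:2]-v[:2])*1e3).round(1)
for n,c,z in(('tail L',(134,503),.035),('tail R',(316,503),.035),('lead L',(130,222),.035),('lead R',(323,222),.035),('tab end near',(226,524),.062),('tab top lead',(226,474),.062),('comb a',(226,322),.041),('comb b',(226,378),.041),('stop',(226,64),.024)):
    print(n,Ri(atz(p0,za(c),z,T0)))
for nm,pp in(('scene',(279,217)),):pass
E
```

```text
bed [0.56394077 0.0302371  1.56475068] res [-0.8 -1.4  0.6 -1.   0.9  1.9 -0.6  1.5]
bar edge [0.5593 0.0505 0.127 ] [0.5573 0.013  0.127 ] 1.5173640949865894 0.03752994899681144
knobtop [0.56377269 0.03227535 0.12729451] top at z.127 [0.56338484 0.03228535 0.127     ]
axis proj w1 zoom [array([591.95877129, 228.45640709])]
tail L [-124.1   39.9]
tail R [-123.8  -40.4]
lead L [-2.8 38.6]
lead R [ -2.4 -39. ]
tab end near [-122.5   -0.6]
tab top lead [-100.5   -0.4]
comb a [-42.2  -0.2]
comb b [-65.7  -0.3]
stop [58.2  0.3]
```

```bash
cat >> h.py <<'E'
B=np.array([.564,.031]);yaw=1.565
def bp(x,y,z): return [B[0]+np.cos(yaw)*x-np.sin(yaw)*y,B[1]+np.sin(yaw)*x+np.cos(yaw)*y,z]
def bx(o): d=np.array(o['ee_pos'])[:2]-B; return np.r_[np.cos(yaw)*d[0]+np.sin(yaw)*d[1],-np.sin(yaw)*d[0]+np.cos(yaw)*d[1]]*1e3
def st(n=''):
    o=get_obs();print(n,round(o['clock'],2),'bed xy',bx(o).round(1),'z',round(o['ee_pos'][2],4),'F',o['wrist_force'].round(1),'T',o['ft_torque'].round(3),'q7',round(o['q'][6],2),'w',round(o['width'],3));return o
E
python3 - <<'E'
from h import *
grasp(20); goto(bp(-.165,0,.15),[np.pi,0,yaw]); st('above')
print(move_linear(bp(-.165,0,.023),max_speed=.15,f_stop=10)); st('down')
print(move_linear(bp(-.092,0,.023),max_speed=.05,f_stop=12)); st('mid')
print(move_linear(bp(-.074,0,.023),max_speed=.012,f_stop=8)); st('end')
sleep(.3);st()
p=read_camera('side');save(p,'s2')
E
```

```text
above 6.62 bed xy [-163.4   -1. ] z 0.151 F [0.7 1.  0.1] T [ 0.003 -0.    -0.015] q7 -0.1 w 0.003
False
down 7.62 bed xy [-164.9   -0.6] z 0.0239 F [-0.6 -0.2  0.6] T [-0.015  0.015 -0.008] q7 -0.2 w -0.001
False
mid 9.22 bed xy [-92.   -0.1] z 0.023 F [-0.5 -1.3  1.5] T [-0.307 -0.003 -0.044] q7 -0.33 w 0.004
True
end 10.22 bed xy [-80.7   0.1] z 0.0229 F [ 1.1 -1.   2.7] T [-0.098 -0.079 -0.071] q7 -0.35 w -0.003
 10.52 bed xy [-80.8   0.2] z 0.0227 F [ 0.6 -0.   2.2] T [ 0.042 -0.142  0.026] q7 -0.35 w -0.003
```

```bash
python3 - <<'E'
from h import *
print(move_linear(bp(-.074,0,.023),max_speed=.012,f_stop=12)); st('end')
sleep(.3);st()
move_linear(bp(-.11,0,.023),max_speed=.1)
move_linear(bp(-.11,0,.25),max_speed=.2)
let_go(); goto([.59,.06,.27],[np.pi,0,yaw])
p,T=wrist();save(p,'w2');st()
cv2.imwrite('pics/z2.png',cv2.resize(cv2.cvtColor(p['image'],cv2.COLOR_RGB2BGR)[100:290,160:330],None,fx=3,fy=3,interpolation=2))
import pickle;pickle.dump((p,T),open('w2.pkl','wb'))
E
```

```text
True
end 10.88 bed xy [-80.7   0.3] z 0.0227 F [ 0.5 -1.9  4.4] T [-0.208 -0.001 -0.011] q7 -0.36 w 0.002
 11.18 bed xy [-80.7   0.3] z 0.0226 F [-0.  -1.4  5.5] T [-0.173 -0.016 -0.003] q7 -0.36 w -0.0
 14.37 bed xy [ 28.6 -25.8] z 0.2698 F [ 0.3 -0.7 -0.8] T [-0.061  0.03   0.019] q7 -0.38 w 1.001
```

View pics/z2.png

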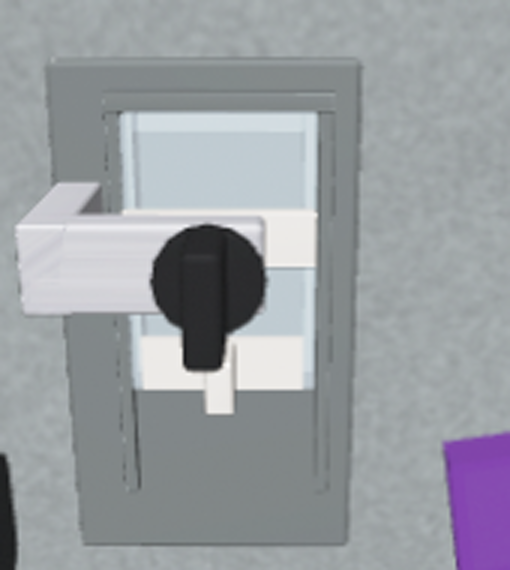

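The tray is home: its leading edge touches the lip at about (220,110) in the crop, and the knob bar is still along the bed. I'll grip the knob and make the first turns, logging torque.

```bash
cat >> h.py <<'E'
def tz(n=4,dt=.04):
    a=[]
    for _ in range(n): sleep(dt); a.append(get_obs()['ft_torque'][2])
    return np.mean(a),np.std(a)
def turn(q,n,step):
    out=[]
    for _ in range(n):
        q[6]+=step; goto_joints(q); m,s=tz(); o=get_obs(); out.append((round(q[6],3),round(o['q'][6],3),round(o['orientation'][2],3),round(m,3),round(s,3)))
    for r in out: print(*r)
    print('t',round(o['clock'],2),'F',o['wrist_force'].round(1)); return q
E
python3 - <<'E'
from h import *
ky=1.54
goto(bp(.0005,0,.17),[np.pi,0,ky]); move_linear(bp(.0005,0,.100),max_speed=.1,f_stop=15); st('down'); print('bias',tz(6))
o=get_obs(); q=np.array(inverse_kinematics(bp(.0005,0,.100),[np.pi,0,ky])); print(q.round(3),o['q'].round(3))
grasp(80); st('gripped'); print(tz(4))
q=turn(q,5,.1)
np.save('q.npy',q)
E
```

```text
down 15.72 bed xy [ 0.7 -0.4] z 0.1006 F [ 0.9 -1.5 -0.3] T [ 0.019 -0.012  0.001] q7 -0.47 w 1.004
bias (np.float64(0.009099420711284162), np.float64(0.018495341990738972))
[ 0.36   0.545 -0.604  1.857  0.398  0.863 -0.471] [ 0.36   0.545 -0.604  1.856  0.398  0.863 -0.471]
gripped 16.63 bed xy [0.5 0. ] z 0.1002 F [-2.7  0.4  5.2] T [-0.061  0.499  0.026] q7 -0.47 w 0.149
(np.float64(0.05107170681788047), np.float64(0.029689621090798212))
-0.371 -0.371 1.64 0.235 0.021
-0.271 -0.271 1.74 0.243 0.02
-0.171 -0.171 1.84 0.227 0.012
-0.071 -0.071 1.94 0.221 0.04
0.029 0.029 2.04 0.266 0.026
t 18.88 F [-2.8 -0.6  5.9]
```

The yaw shows that raising q7 turns the knob anticlockwise, so I loosened it by 0.5 rad, which does no harm. I'll reverse and watch for the step in torque.

```bash
cat >> h.py <<'E'
def seek(q,lim,base=None,step=.1):
    log=[]
    while q[6]-step>lim:
        q[6]-=step; goto_joints(q); m,s=tz(5); log.append((q[6],m)); print(round(q[6],3),round(get_obs()['q'][6],3),round(get_obs()['orientation'][2],3),round(m,3),round(s,3))
        v=[abs(x[1]) for x in log]
        if len(v)>=4 and base is None: base=np.mean(v[:3])
        if base and len(v)>=5 and min(v[-3:])>base+.045: print('TOUCH?',base); break
    np.save('q.npy',q); st('seek end')
E
python3 - <<'E'
from h import *
q=np.load('q.npy'); q[6]=-.80; goto_joints(q); print(tz())
seek(q,-2.75)
E
```

```text
(np.float64(-0.2810586337244823), np.float64(0.016519474577007025))
-0.9 -0.9 1.111 -0.246 0.036
-1.0 -1.0 1.011 -0.25 0.024
-1.1 -1.1 0.911 -0.261 0.013
-1.2 -1.2 0.811 -0.265 0.008
-1.3 -1.3 0.711 -0.243 0.019
-1.4 -1.4 0.611 -0.232 0.022
-1.5 -1.5 0.511 -0.245 0.033
-1.6 -1.6 0.411 -0.265 0.035
-1.7 -1.7 0.311 -0.217 0.028
-1.8 -1.8 0.211 -0.167 0.036
-1.9 -1.9 0.111 -0.152 0.02
-2.0 -2.0 0.011 -0.179 0.018
-2.1 -2.1 -0.089 -0.171 0.011
-2.2 -2.2 -0.189 -0.177 0.019
-2.3 -2.3 -0.289 -0.148 0.014
-2.4 -2.4 -0.389 -0.133 0.028
-2.5 -2.5 -0.489 -0.142 0.017
-2.6 -2.6 -0.589 -0.156 0.026
-2.7 -2.7 -0.689 -0.146 0.025
seek end 28.6 bed xy [ 0.4 -0.1] z 0.1002 F [-2.4 -1.1  4.6] T [-0.238  0.376 -0.179] q7 -2.7 w 0.148
```

Each reading comes just after a move settles back a hair, so these are the "other way" torques: 0.25, then a drop to 0.17 and on to 0.14. The foot therefore landed at q7 ≈ -1.63. The target is about 1.5 rad past that, at -3.13, which is out of joint range. I'll regrip with a half turn and finish the remaining 0.43 rad.

```bash
python3 - <<'E'
from h import *
o=get_obs(); pos=np.array(o['ee_pos']); y=o['orientation'][2]
let_go(); move_linear(pos+[0,0,.05],max_speed=.15)
q=get_obs()['q'].copy(); q[6]+=np.pi; goto_joints(q)
p=get_obs(); print('yaw',y,p['orientation'][2])
P=bp(.0005,0,.100)
move_linear(P,[np.pi,0,y+np.pi],max_speed=.1,f_stop=15); print('bias',tz(5))
q=np.array(inverse_kinematics(P,[np.pi,0,y+np.pi])); print(q.round(3),get_obs()['q'].round(3))
grasp(80); print(tz(4)); st('gripped')
q[6]=turn(q,4,-.1)[6]; np.save('q.npy',q); st()
E
```

```text
yaw -0.688821995283236 2.451930961917957
bias (np.float64(-0.0001585871726617418), np.float64(0.03408361499273819))
[ 0.36   0.545 -0.605  1.856  0.399  0.863  0.441] [ 0.361  0.545 -0.605  1.856  0.399  0.863  0.441]
(np.float64(0.2290535807598465), np.float64(0.023098541875964815))
gripped 34.23 bed xy [0.4 0. ] z 0.1002 F [-2.2 -0.3  5.6] T [-0.21   0.508  0.223] q7 0.44 w 0.151
0.341 0.341 2.353 -0.136 0.019
0.241 0.241 2.253 -0.108 0.026
0.141 0.141 2.153 -0.148 0.027
0.041 0.041 2.053 -0.109 0.03
t 35.89 F [-1.9 -0.9  4.1]
 35.89 bed xy [0.5 0. ] z 0.1002 F [-1.9 -0.9  4.1] T [-0.101  0.57  -0.097] q7 0.04 w 0.154
```

Torque fits about 1.47 rad past touch (about 35.4 N). I'll release, retreat and check the bar angle and tray.

```bash
python3 - <<'E'
from h import *
let_go(); move_linear(bp(.0005,0,.2),max_speed=.2); goto([.59,.06,.27],[np.pi,0,yaw])
p,T=wrist();st()
im=cv2.cvtColor(p['image'],cv2.COLOR_RGB2BGR)
u=np.array([np.cos(2.053),np.sin(2.053)])*.021
for q in proj(p,[[*(np.array([.5637,.0315])+k*u),.127] for k in(-1,1)],T): cv2.circle(im,tuple(int(x) for x in q.round()),1,(0,0,255),-1)
cv2.imwrite('pics/z3.png',cv2.resize(im[100:290,160:330],None,fx=3,fy=3,interpolation=2))
E
```

```text
37.83 bed xy [ 28.8 -25.2] z 0.2685 F [ 0.6 -0.3 -1.1] T [-0.004  0.031  0.004] q7 -0.34 w 1.0
```

View pics/z3.png

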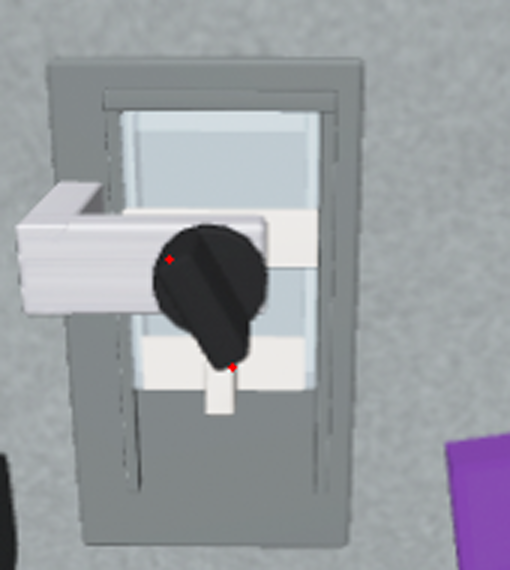

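The bar lies along the predicted line from (169,260) to (233,367), and the tray's leading edge is still on the stop lip at row 110.

```bash
python3 -c "
from rig import *
print(sign_off())"
```

```text
the job is handed in; nothing more can be done
None
```

I handed the job in: the tray is home against the stop and clamped about 1.47 rad (84°) past first touch, roughly 35 N estimated from knob angle and torque, with the gripper clear; I first turned the knob 0.5 rad the wrong way (loosening), then corrected it.

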